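Set a lath on the sawing board for the cut

TASK

Get the loose pale lath ready for sawing: push it flat against the fence of the sawing board, and push it along the fence until 40 mm of it overhangs the board's right-hand end (right as seen from the robot). Only push it: do not lift or tip it off the board, and leave the other things where they are.

Things in the scene. Friction and masses are not known exactly. Their poses are not given: they have to be found in the camera images.
- sawing_board: Sawing board screwed to the worktop: a wooden slab 190 mm (its x) by 380 mm (its y) and 18 mm thick. Origin: centre of its underside, on the worktop; x points to its far side, y to its left, z up, so its right-hand end face is at y = -190 mm. Its only fence, a straight batten 25 mm wide and 18 mm high, stands on its top: it covers x = 65 to 90 mm, y = -165 to 0 mm; the face that the lath goes against is at x = 65 mm and looks to -x.
- lath_mid (a point): Centre (half-way up) of the loose planed lath that lies on the sawing board in front of the fence: 28 mm (its x) by 250 mm (its y) by 12 mm thick, about 70 g, both ends alike, pale wood; its y axis starts within 0.1 rad of the board's y. Lying on the board its centre is 24 mm above the worktop and its top 30 mm.
- tape_measure: Yellow tape measure, 36 x 78 x 63 mm high, standing loose on the near left corner of the sawing board; origin at the centre of its underside. To be left alone.
- offcut_2: Reddish hardwood offcut 45 x 170 x 20 mm, loose on the worktop just in front of the sawing board; origin at the centre of its underside, long side along its y. To be left alone.
- screw_tin: Round open tin of screws, 74 mm across and 34 mm high, loose on the worktop beyond the right-hand end of the sawing board; origin at the centre of its underside. To be left alone.

How it is judged:
At the end, for the whole second after the job is handed in: The lath lies at rest flat on the sawing board, along the fence (within 6 mm of touching it at its middle and within 0.04 rad of parallel), and its right end overhangs the board's right-hand end by 40 mm, give or take 8 mm (x of lath_mid in the frame of sawing_board between 0.045 and 0.054 m and y of lath_mid in the frame of sawing_board between -0.113 and -0.097 m and z of lath_mid in the frame of sawing_board between 0.02 and 0.028 m and angle between the y axis of lath_mid and the y axis of sawing_board, either way round below 0.04 rad and linear speed of lath below 0.01 m/s).
It fails at once if the lath is lifted (10 mm) or tipped (0.12 rad) off the board (z of lath_mid in the frame of sawing_board above 0.034 m or angle between lath_mid's own z axis and vertical above 0.12 rad).
It fails at once if another thing is moved by more than 20 mm (distance of any of tape_measure, offcut_2, screw_tin from where it was at the start of the episode above 0.02 m).
It also fails if it takes over 58 s, if anything falls off the work surface, if the arm or the gripper's body presses on something with over 40 N, if the wrist force passes 120 N, or if a joint passes its speed limit or range.

ROBOT

A 7-joint arm with a two-finger parallel gripper is mounted at the origin on a cart in front of the work surface, level with it; the furniture and walls round the work are solid. World frame = base frame: x ahead of the robot, y to its left, z up, the work surface at z = 0. Lengths are in m, angles in rad, forces in N, time in s.
With the tool pointing down it reaches from about 0.425 to 0.925 m from the base axis. Payload 6.8 kg.
Tool frame: the origin (TCP) lies between the finger pads; the fingertips stand r.tip_reach ahead of it and the grasp point (between the pads) lies 11 mm behind it (r.tip_reach is the distance from the TCP to the fingertips, in m); z points along the fingers, y is the direction in which the jaws open and shut (so a half turn about z gives the same grasp; the last joint's range is limited). The gripper opens to 85 mm and grips with 20 to 120 N. Pads are 22 mm wide; open, the fingers measure 114 mm over their backs; the gripper's body (76 mm by 85 mm) begins 54 mm behind the grasp point. The pads swing forward as they close: fully open they stand 13 mm farther back than shut.
Start: joints at [-1.326, 0.477, 0.022, 1.555, -0.011, 1.109, -0.083], TCP at [0.233, 0.633, 0.239] pointing down, gripper open.
Joint ranges: [-2.96, 2.96], [-0.34, 2.1], [-1.41, 1.46], [0.24, 2.44], [-1.37, 4.51], [0.17, 1.92], [-2.96, 2.96]. Speed limits (rad/s): [2.39, 2.39, 3.14, 3.14, 3.14, 3.14, 3.14].

INTERFACE

Orientations are given as a rotation vector (axis times angle).
In Python, from bench import r, eyes, spotter gives the robot as it stands.
- The arm moves only by the tool carry_out, never from a script. Its argument "series" is text: rows parted by semicolons, each of 5 numbers parted by spaces: the shift along the tool's x, y, z in cm, then the turn about the tool's z in rad, then the opening, from 0 (shut) to 1 (fully open). In form: x y z yaw gripper; .... A call has 1 to 8 rows; each row shifts and turns the commanded pose from where the row before left it, along the tool's axes as they then stand; what a row does not reach is not made up. A row lasts 1/8 s, in which the tool goes at most 62.5 mm and 10.7 degrees, less where a joint would pass 70% of its speed; a pose out of reach is approached as far as the arm can. A call with a gripper value outside its range is refused whole. The fingers move at their own pace and stop on an object; "grip_force" is the grip in N (left out, the last holds). Time passes only in rows, so rows that do not move let the fingers close. It gives the time, the measured TCP pose, the force and the opening at its end, in the units of the state.
- r.get_obs(): the state, without advancing time (a new reading comes with each control period).
- eyes.grab_frame(name): name is "scene" or "top" or "wrist"; returns a dict with "color" (420x560x3 uint8, blue, green, red), "intrinsics" (3x3 intrinsics, pixels), "R" (3x3) and "t" (3): a world point X has camera coordinates R X + t; the wrist camera has in their place "T_tool_cam" (4x4, takes a point from camera to tool coordinates, whose origin is the TCP and whose axes are the flange's). Camera axes: x right, y down, z forward; pixel columns grow to the right and rows downward; lengths in m; the calibration is good to about 2 mm. A picture is of the moment at which its call begins: read the wrist's pose just before it. There is no depth.
- r.hand_in(): hands the job in, once; it reports no verdict.
Trained networks look in a picture, given as the dict that the camera call returned (one of the last four; its "shot" number tells which), for a name from the list of things; names that differ only in an ending like _2 or _b are one class to them, and where a whole thing is asked for, a point or a joint stands for the part that bears it (a point fixed in the world has none). Each returns a list of dicts, best first, with "confidence" (0 to 1); they miss things now and then, are a little off and sometimes report something else, mostly with a low value. They report only what shows in the picture. A call takes as long as a camera call.
- spotter.search_frame(picture, query): "uv" ([column, row] in pixels, amid what is visible of it).
- spotter.trace(picture, query): "pixels" (420x560 bool, what is visible of it) and "uv" ([column, row] in pixels, amid what is visible of it).
- spotter.mark_of(picture, query): "uv" ([column, row] in pixels: a listed point, or the origin of a listed thing).
The state is a dict: "clock": time; "joints": joint angles; "qvel": joint speeds; "tau": joint torques, N m; "tcp_pos": TCP position; "orientation": TCP orientation; "contact_force": force on the tool from outside, world axes, zero at the start; "moment": the same for the moment, N m; "grip_width": finger opening in m.
Only numpy, scipy, OpenCV 4.12 (cv2) and the standard library are available. Lean on these libraries where they do the work, as an engineer would, in place of code of your own. Each camera call takes 0.05 s, during which the arm holds its last target.

## Working session

There is one attempt and no reset: what is moved stays moved. The work goes in short steps, Python scripts to look and compute and a tool call to move; the robot and the scene stay as the last step left them, time stands still between calls to the robot, and variables do not carry over. Pictures are saved under pics/ and viewed, and the job is handed in when it is done.

Besides the shell and the picture viewer there is one more tool, called after ">>>" by a JSON object that holds its "op" and its "data", one argument or row to a line. carry_out: Moves the arm, as the interface text tells. Its arguments: {"type":"object","properties":{"series":{"type":"string"},"grip_force":{"type":"number"}},"required":["series"]}

```bash
ls; mkdir -p pics
python3 - <<'E'
from bench import r, eyes, spotter
import cv2
print(r.get_obs()); print(r.tip_reach)
for n in ("scene","top"):
    p=eyes.grab_frame(n); cv2.imwrite(f"pics/{n}0.png",p["color"])
    print(n,p["intrinsics"],p["R"],p["t"])
    for q in ("sawing_board","lath_mid","tape_measure","offcut_2","screw_tin"):
        print(q,[(d["uv"],round(d["confidence"],2)) for d in spotter.mark_of(p,q)][:2],[(d["uv"],round(d["confidence"],2),d["pixels"].sum()) for d in spotter.trace(p,q)][:2])
E
```

```text
pics
{'clock': 0.0, 'joints': array([-1.32612069,  0.47783485,  0.02231621,  1.55646513, -0.01148827,
        1.10930148, -0.08307482]), 'qvel': array([ 6.27582535e-05,  2.55628946e-03, -1.81586188e-03, -1.33869267e-03,
       -7.25336183e-04, -1.31081938e-03, -3.62584283e-05]), 'tau': array([-1.10190049e-03, -5.96434808e+01,  1.60742797e+00, -2.81206638e+01,
        1.24648085e-02,  9.30065929e-03, -2.45097971e-05]), 'tcp_pos': array([0.23301531, 0.63287854, 0.23829618]), 'orientation': array([-5.51123516e-01, -3.09267895e+00,  2.93914245e-03]), 'contact_force': array([-0.60297305,  0.02273878, -1.15014666]), 'moment': array([ 0.00796598, -0.01154951,  0.02131266]), 'grip_width': 0.08557921422819846}
0.008
scene [[461.6656469    0.         286.30304067]
 [  0.         461.6656469  210.63695926]
 [  0.           0.           1.        ]] [[ 0.79602781 -0.60483378  0.02271182]
 [-0.29854324 -0.42500427 -0.85454275]
 [ 0.52650894  0.67345933 -0.51888425]] [-0.44541602  0.16884386  0.67478781]
sawing_board [([291.3, 215.8], 0.78)] [([299.0, 224.2], 0.69, np.int64(8934))]
lath_mid [([299
[... 218 characters left out ...]
tin [([386.6, 300.4], 0.86)] [([388.3, 292.9], 0.67, np.int64(1863))]
top [[382.9006446    0.         285.07922555]
 [  0.         382.9006446  207.23527708]
 [  0.           0.           1.        ]] [[ 0.01972107 -0.99954684  0.02274202]
 [-0.99648798 -0.02150202 -0.08092818]
 [ 0.08138051 -0.02106615 -0.99646045]] [-0.06927855  0.54802944  0.95822397]
sawing_board [([268.9, 204.8], 0.77)] [([270.1, 207.9], 0.74, np.int64(9267))]
lath_mid [([270.1, 194.3], 0.68)] [([271.3, 194.1], 0.64, np.int64(1124))]
tape_measure [([214.2, 224.0], 0.72)] [([210.5, 221.1], 0.7, np.int64(458))]
offcut_2 [([239.1, 250.2], 0.77)] [([238.4, 255.0], 0.59, np.int64(1258))]
screw_tin [([381.8, 222.1], 0.62)] []
```

Run:
```python
import cv2
a=cv2.imread("pics/scene0.png");cv2.imwrite("pics/s1.png",cv2.resize(a[120:360,160:480],None,fx=2.5,fy=2.5,interpolation=2))
a=cv2.imread("pics/top0.png");cv2.imwrite("pics/t1.png",cv2.resize(a[140:300,160:440],None,fx=2.85,fy=2.85,interpolation=2))
```

```text
(no output)
```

View pics/s1.png

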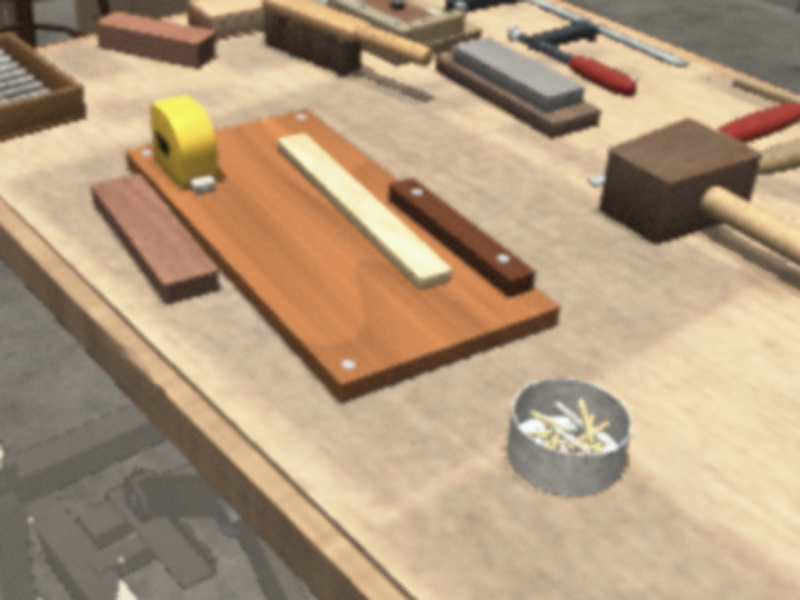

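View pics/t1.png

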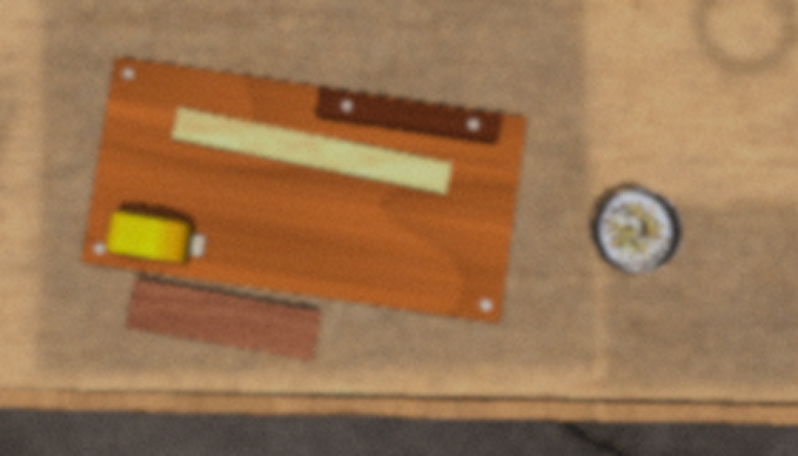

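```bash
cat > h.py <<'E'
from bench import r, eyes, spotter
import numpy as np, cv2
def unproj(p,uv,z):
    uv=np.atleast_2d(np.asarray(uv,float)); K=p["intrinsics"];R=p["R"];t=p["t"]
    d=(np.linalg.inv(K)@np.c_[uv,np.ones(len(uv))].T).T@R; c=-R.T@t
    return (c+d*((z-c[2])/d[:,2])[:,None])[:,:2]
def rect(p,mask,z):
    ys,xs=np.nonzero(mask); w=unproj(p,np.c_[xs,ys],z).astype(np.float32)
    (c,s,a)=cv2.minAreaRect(w*1000); b=cv2.boxPoints((c,s,a))
    e=max([b[1]-b[0],b[2]-b[1]],key=np.linalg.norm)
    if e[1]<0:e=-e
    return np.array(c)/1000,sorted(s),float(np.arctan2(-e[0],e[1]))
def biggest(m):
    n,l,st,_=cv2.connectedComponentsWithStats(m.astype(np.uint8))
    return l==1+np.argmax(st[1:,4])
def lathmask(p,q="lath_mid"):
    h=cv2.cvtColor(p["color"],cv2.COLOR_BGR2HSV).astype(int)
    L=spotter.trace(p,q)
    if not L: return None
    m=cv2.dilate(L[0]["pixels"].astype(np.uint8),np.ones((7,7)))>0
    return biggest(m&(h[...,2]>150)&(h[...,1]<125))
def uni(p,X):
    X=np.atleast_2d(X);c=X@p["R"].T+p["t"];u=c@p["intrinsics"].T;return u[:,:2]/u[:,2:]
E
python3 - <<'E'
from h import *
for n in("top","scene"):
    p=eyes.grab_frame(n)
    L=spotter.trace(p,"lath_mid")[0]["pixels"]; B=spotter.trace(p,"sawing_board")[0]["pixels"]
    print(n,"lath trace",rect(p,L,.03)); m=lathmask(p); print("lath col",rect(p,m,.03),m.sum())
    print("board",rect(p,B,.018))
    for q,z in(("lath_mid",.024),("sawing_board",0),("tape_measure",0),("offcut_2",0),("screw_tin",0)):
        print(q,[unproj(p,d["uv"],z)[0].round(4) for d in spotter.mark_of(p,q)][:1])
    if n=="top":
        c=np.array([[114,57],[525,117],[500,322],[83,264]])/2.85+[160,140]
        f=np.array([[317,118],[497,143]])/2.85+[160,140]
        ft=np.array([[320,87],[501,113]])/2.85+[160,140]
        l=np.array([[179,107],[452,162],[447,194],[171,137]])/2.85+[160,140]
    else:
        c=np.array([[302,110],[558,310],[343,388],[127,152]])/2.5+[160,120]
        f=np.array([[390,186],[510,280]])/2.5+[160,120]
        ft=np.array([[407,178],[534,272]])/2.5+[160,120]
        l=np.array([[302,134],[450,270],[420,278],[277,141]])/2.5+[160,120]
    print("corners",unproj(p,c,.018).round(4).tolist(),"fence top",unproj(p,f,.036).round(4).tolist(),unproj(p,ft,.036).round(4).tolist(),"lath",unproj(p,l,.03).round(4).tolist())
E
```

```text
top lath trace (array([ 0.58486444, -0.01755903]), [30.288593292236328, 252.44793701171875], -0.1826808601617813)
lath col (array([ 0.58573279, -0.01673472]), [29.187484741210938, 248.38540649414062], -0.17637935280799866) 1072
board (array([ 0.5507854 , -0.01193626]), [192.3623046875, 381.1051025390625], -0.1253560483455658)
lath_mid [array([ 0.5867, -0.0246])]
sawing_board [array([ 0.5566, -0.0099])]
tape_measure [array([0.5034, 0.127 ])]
offcut_2 [array([0.426 , 0.0631])]
screw_tin [array([ 0.524, -0.312])]
corners [[0.6676, 0.1646], [0.6213, -0.2104], [0.4351, -0.1892], [0.4796, 0.1851]] fence top [[0.6133, -0.0212], [0.5945, -0.1823]] [[0.6413, -0.0232], [0.6217, -0.1857]] lath [[0.6213, 0.1026], [0.5773, -0.1429], [0.5484, -0.1388], [0.5941, 0.1088]]
scene lath trace (array([ 0.5820481 , -0.02450668]), [38.11357879638672, 263.28717041015625], -0.19451700150966644)
lath col (array([ 0.58575861, -0.01784453]), [34.323448181152344, 257.7568664550781], -0.17419207096099854) 999
board (array([ 0.55464984, -0.0193797 ]), [214.63816833496094, 402.34112548828125], -0.1321166604757309)
lath_mid [array([ 0.5847, -0.0115])]
sawing_board [array([ 0.5518, -0.015 ])]
tape_measure [array([0.5278, 0.1444])]
offcut_2 [array([0.4279, 0.0549])]
screw_tin [array([ 0.5201, -0.3137])]
corners [[0.6648, 0.1613], [0.6174, -0.2163], [0.4338, -0.1946], [0.4824, 0.1806]] fence top [[0.6152, -0.0277], [0.596, -0.1857]] [[0.636, -0.0254], [0.6183, -0.1885]] lath [[0.6194, 0.1007], [0.5757, -0.144], [0.5501, -0.1391], [0.5925, 0.1022]]
```

>>> {"op": "carry_out", "data": {
  "series": "0 0 0 -0.115 0; 0 0 0 -0.114 0; -4 -3 0 0 0; -5 -3 0 0 0; -5 -3 0 0 0; -5 -3 0 0 0; -4 -4 0 0 0; -3 -5 0 0 0"
}}

```text
clock: 3.0
tcp_pos: [0.467, 0.3915, 0.2393]
orientation: [0.195, 3.135, 0.001]
contact_force: [0.5, 0.5, 0.4]
grip_width: -0.0001
```

>>> {"op": "carry_out", "data": {
  "series": "-3 -5 0 0 0; -3 -5 0 0 0; -3 -5 0 0 0; -2 -5.5 0 0 0; -1 -5.5 0 0 0; 0 -5.5 0 0 0; 0 -5.5 0 0 0; 0 0 0 0 0"
}}

```text
clock: 4.0
tcp_pos: [0.5381, 0.0053, 0.2397]
orientation: [0.208, 3.134, -0.003]
contact_force: [0.2, 0.3, -0.3]
grip_width: 0.0002
```

>>> {"op": "carry_out", "data": {
  "series": "0 -4 0 0 0; 0 -3.9 0 -0.009 0; 0 0 5 0 0; 0 0 5 0 0; 0 0 5 0 0; 0 0 3 0 0; 0 0 0 0 0; 0 0 0 0 0"
}}

```text
clock: 5.0
tcp_pos: [0.5301, -0.067, 0.0604]
orientation: [0.179, 3.135, 0.0]
contact_force: [0.4, -0.4, 0.4]
grip_width: -0.0
```

Run:
```python
from h import *
o=r.get_obs();print(o["tcp_pos"],o["orientation"],o["contact_force"])
for n in("scene","top"):
    p=eyes.grab_frame(n); a=p["color"].copy()
    a=a[120:360,160:480] if n=="scene" else a[140:300,160:440]
    cv2.imwrite(f"pics/{n}2.png",cv2.resize(a,None,fx=2.5,fy=2.5,interpolation=2))
    m=lathmask(p); print(rect(p,m,.03) if m is not None else None)
```

```text
[ 0.53006638 -0.06703951  0.06041631] [1.79416964e-01 3.13469185e+00 4.65122146e-04] [ 0.43601677 -0.43703113  0.42520755]
(array([ 0.57847333, -0.07589333]), [32.74310302734375, 142.11277770996094], -0.23258505761623383)
(array([0.5988147 , 0.05675094]), [28.153825759887695, 99.47084045410156], -0.17637644708156586)
```

View pics/scene2.png

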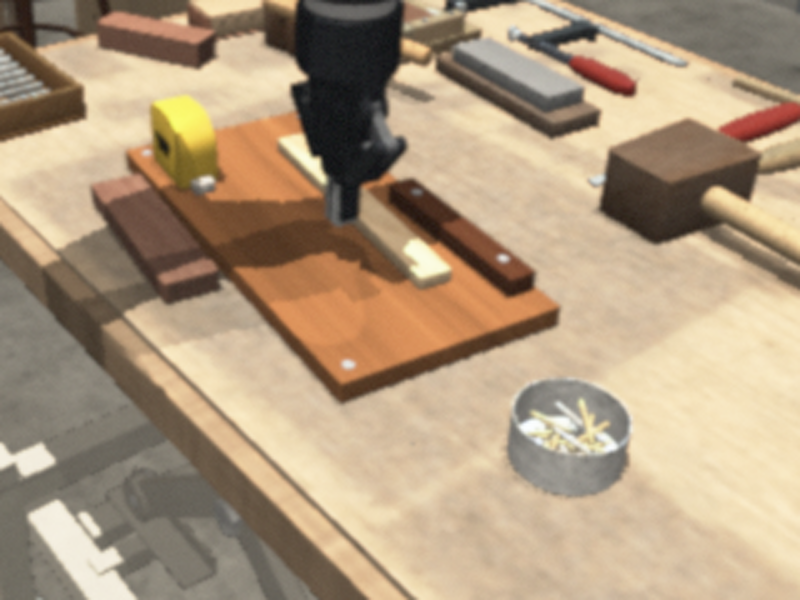

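>>> {"op": "carry_out", "data": {
  "series": "0 -0.5 2 0.009 0; 0 0 1 0 0; 0 0 0 0 0; 0 0 0 0 0"
}}

```text
clock: 5.7
tcp_pos: [0.5287, -0.0723, 0.0298]
orientation: [0.194, 3.135, 0.0]
contact_force: [0.5, 0.5, 0.0]
grip_width: 0.0001
```

>>> {"op": "carry_out", "data": {
  "series": "-1 0 0 0 0; -0.8 0 0 0 0; -0.6 0 0 0 0; -0.5 0 0 0 0; -0.4 0 0 0 0; -0.3 0 0 0 0; -0.2 0 0 0 0; 0 0 0 0 0"
}}

```text
clock: 6.7
tcp_pos: [0.5662, -0.0771, 0.0293]
orientation: [0.194, 3.135, 0.0]
contact_force: [-0.6, -0.3, -0.7]
grip_width: -0.0001
```

>>> {"op": "carry_out", "data": {
  "series": "-0.1 0 0 0 0; -0.1 0 0 0 0; 0 0 0 0 0"
}}

```text
clock: 7.08
tcp_pos: [0.5681, -0.0773, 0.0293]
orientation: [-0.194, -3.136, -0.0]
contact_force: [-0.8, 1.3, -0.2]
grip_width: -0.0
```

>>> {"op": "carry_out", "data": {
  "series": "-0.1 0 0 0 0; -0.1 0 0 0 0; 0 0 0 0 0"
}}

```text
clock: 7.45
tcp_pos: [0.5702, -0.0775, 0.0293]
orientation: [0.194, 3.135, 0.0]
contact_force: [-0.3, 0.7, -0.2]
grip_width: 0.0
```

>>> {"op": "carry_out", "data": {
  "series": "-0.1 0 0 0 0; -0.1 0 0 0 0; 0 0 0 0 0"
}}

```text
clock: 7.82
tcp_pos: [0.5711, -0.0777, 0.0291]
orientation: [-0.194, -3.134, -0.0]
contact_force: [-4.3, 1.9, 3.0]
grip_width: -0.0001
```

Run:
```python
from h import *
o=r.get_obs();print(o["tcp_pos"],o["orientation"],o["contact_force"])
for n in("scene","top"):
    p=eyes.grab_frame(n); a=p["color"].copy()
    a=a[150:270,240:400] if n=="scene" else a[140:300,160:440]
    cv2.imwrite(f"pics/{n}3.png",cv2.resize(a,None,fx=5 if n=="scene" else 2.5,fy=5 if n=="scene" else 2.5,interpolation=2))
```

```text
[ 0.57113123 -0.07774037  0.02908577] [-1.94301238e-01 -3.13374362e+00 -2.76901499e-04] [-4.28115025  1.86608145  2.95979991]
```

View pics/scene3.png

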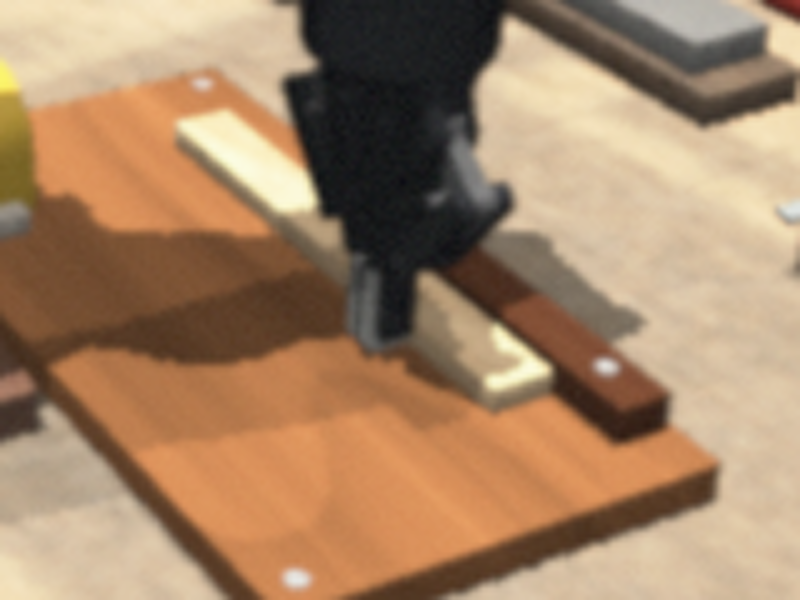

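>>> {"op": "carry_out", "data": {
  "series": "1 0 0 0 0; 1 0 0 0 0; 0 0 -3 0 0; 0 0 -4 0 0; 0 5.5 0 0 0; -2 5.5 0 0 0; -2 5.5 0 0 0; -0.5 6 0 0 0"
}}

```text
clock: 8.93
tcp_pos: [0.626, 0.1433, 0.0997]
orientation: [0.197, 3.133, 0.0]
contact_force: [0.7, 1.1, -0.4]
grip_width: -0.0001
```

>>> {"op": "carry_out", "data": {
  "series": "0 0 0 0 0; 0 0 2 0 0"
}}

```text
clock: 9.18
tcp_pos: [0.6256, 0.1422, 0.0799]
orientation: [0.194, 3.132, 0.001]
contact_force: [0.1, -0.8, -0.7]
grip_width: 0.0001
```

Run:
```python
from h import *
o=r.get_obs();print(o["tcp_pos"],o["orientation"],o["contact_force"])
b=np.array([.5503,-.015]);R=np.array([[.9924,-.123],[.123,.9924]])
print(R@(o["tcp_pos"][:2]-b))
for n in("scene","top"):
    p=eyes.grab_frame(n); a=p["color"].copy()
    m=lathmask(p)
    if m is not None:
        c,s,y=rect(p,m,.03);print(c,s,y+.1235,R@(c-b))
    a=a[150:270,240:400] if n=="scene" else a[140:300,160:440]
    f=5 if n=="scene" else 2.85
    cv2.imwrite(f"pics/{n}4.png",cv2.resize(a,None,fx=f,fy=f,interpolation=2))
```

```text
[0.62557846 0.14216962 0.07988639] [1.93602860e-01 3.13223013e+00 9.13889086e-04] [ 0.07860864 -0.79941493 -0.67622676]
[0.05537449 0.16523438]
[ 0.60225189 -0.01979063] [34.36419677734375, 255.05801391601562] -0.009576623082160951 [0.05214631 0.00163586]
[ 0.60286914 -0.01952258] [29.946805953979492, 245.51025390625] -0.0028875663280487074 [0.05272589 0.0019778 ]
```

View pics/top4.png

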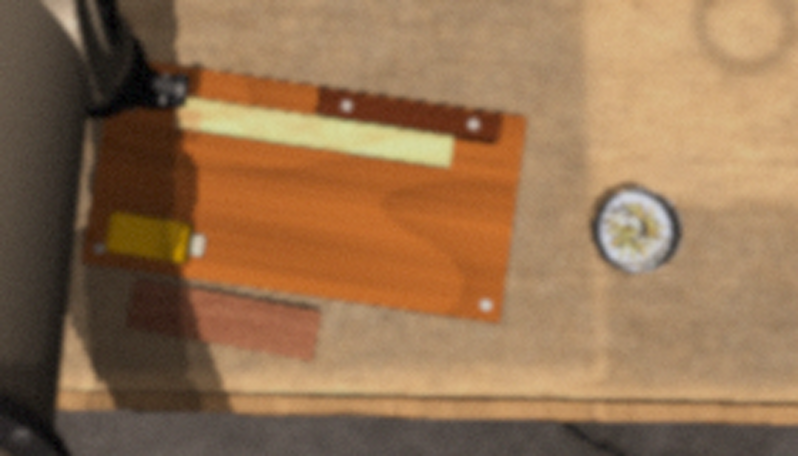

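View pics/scene4.png

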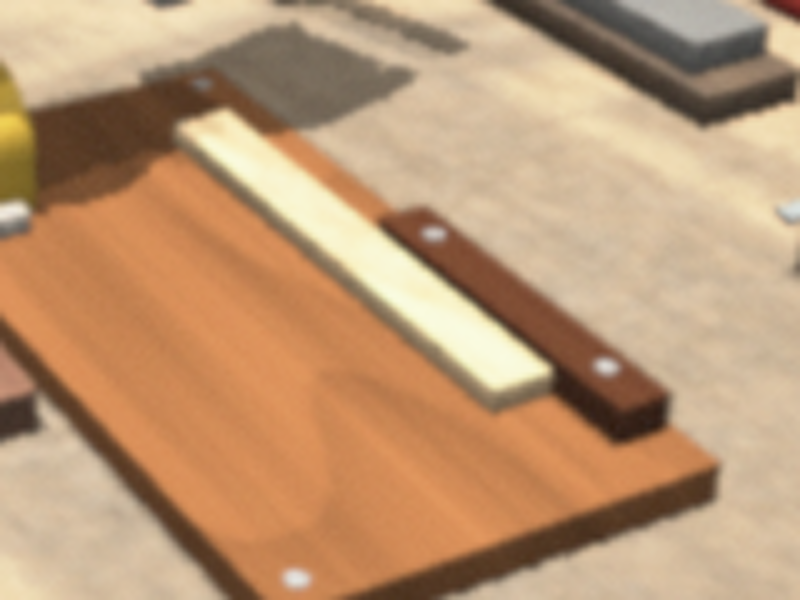

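>>> {"op": "carry_out", "data": {
  "series": "0.25 0 3 0 0; 0 0 2 0 0; 0 0 0 0 0; 0 -1 0 0 0; 0 -0.8 0 0 0; 0 -0.8 0 0 0; 0 -0.8 0 0 0; 0 -0.8 0 0 0"
}}

```text
clock: 10.38
tcp_pos: [0.6173, 0.1009, 0.0298]
orientation: [0.194, 3.135, 0.001]
contact_force: [0.2, 2.2, 2.1]
grip_width: 0.0001
```

```bash
cat > chk.py <<'E'
from h import *
import sys
o=r.get_obs();print(o["tcp_pos"],o["orientation"],o["contact_force"])
b=np.array([.5503,-.015]);R=np.array([[.9924,-.123],[.123,.9924]])
print("tcp b",R@(o["tcp_pos"][:2]-b))
for n in("scene","top"):
    p=eyes.grab_frame(n); a=p["color"].copy()
    m=lathmask(p)
    if m is not None:
        c,s,y=rect(p,m,.03);print(n,s,y+.1235,R@(c-b))
    a=a[150:270,240:400] if n=="scene" else a[140:300,160:440]
    f=5 if n=="scene" else 2.85
    cv2.imwrite(f"pics/{n}{sys.argv[1]}.png",cv2.resize(a,None,fx=f,fy=f,interpolation=2))
E
python3 chk.py 5
```

```text
[0.61731379 0.10090067 0.02976449] [1.93955473e-01 3.13464052e+00 1.19410281e-03] [0.1682473  2.22051763 2.12412984]
tcp b [0.05224871 0.12326253]
top [28.77144432067871, 229.95321655273438] -0.0017951472997665419 [ 0.05212552 -0.02573729]
```

View pics/scene5.png

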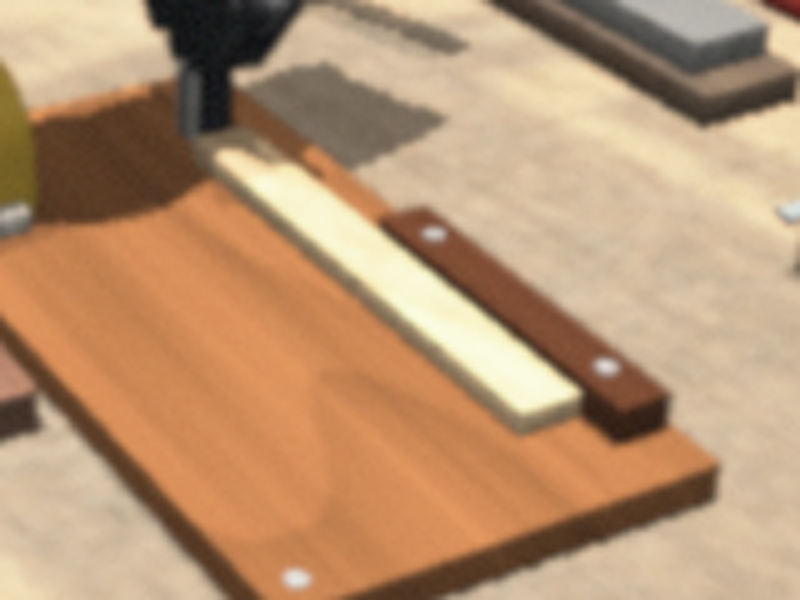

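>>> {"op": "carry_out", "data": {
  "series": "0 -0.9 0 0 0; 0 -1 0 0 0; 0 -1 0 0 0; 0 -1 0 0 0; 0 -1 0 0 0; 0 -1 0 0 0; 0 -1 0 0 0; 0 -0.6 0 0 0"
}}

```text
clock: 11.58
tcp_pos: [0.6076, 0.0256, 0.0293]
orientation: [-0.195, -3.135, 0.0]
contact_force: [-0.1, 0.4, -0.1]
grip_width: -0.0005
```

```bash
python3 chk.py 6
```

```text
[0.60755702 0.02560721 0.02929101] [-1.95414257e-01 -3.13543909e+00  3.29970186e-04] [-0.05384281  0.43721415 -0.07082764]
tcp b [0.05182718 0.04734121]
scene [41.903316497802734, 268.60516357421875] -0.011734221816062929 [ 0.05479905 -0.10072612]
top [46.08818817138672, 236.99855041503906] 0.03495338863134384 [ 0.04653577 -0.10881023]
```

View pics/scene6.png

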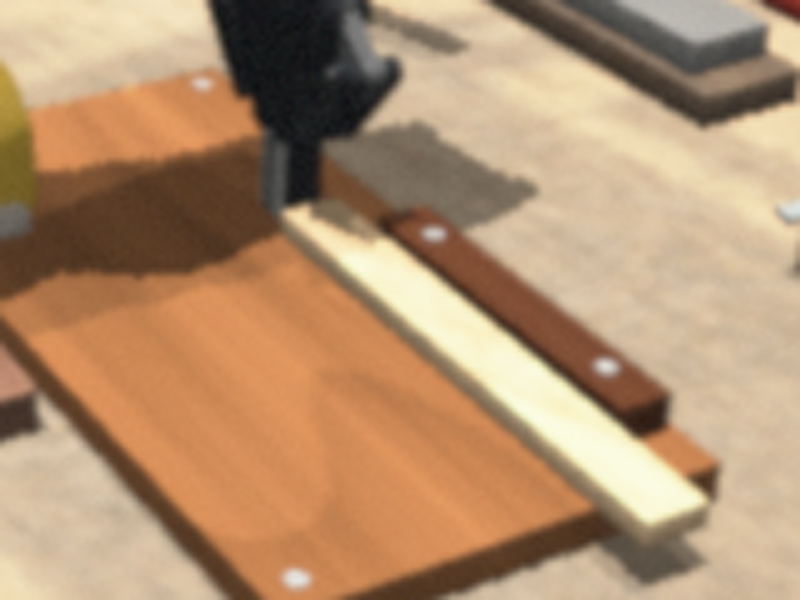

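View pics/top6.png

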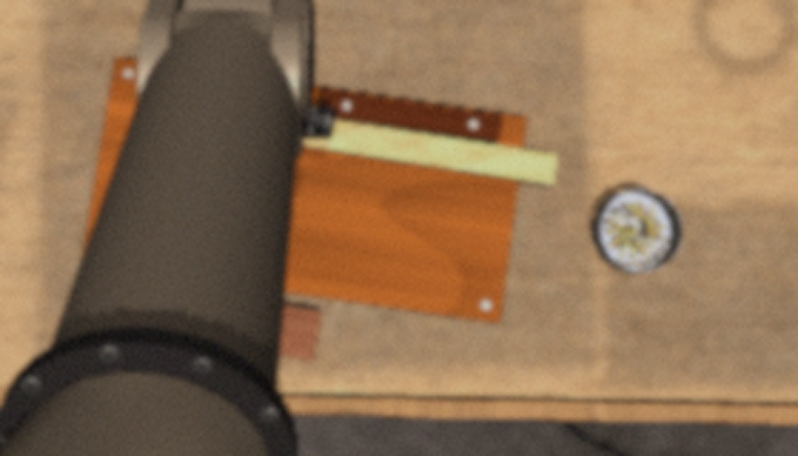

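Run:
```python
from h import *
b=np.array([.5503,-.015]);R=np.array([[.9924,-.123],[.123,.9924]])
p=eyes.grab_frame("top")
f=lambda px,z,o,s:((unproj(p,np.array(px)/s+o,z)-b)@R.T).round(4).tolist()
print("top end",f([[557,154],[553,186]],.03,[160,140],2.85),"board",f([[525,117],[500,322]],.018,[160,140],2.85))
p=eyes.grab_frame("scene")
print("scene end",f([[708,500],[648,532]],.03,[240,150],5),"board",f([[717,466],[237,600+8]],.018,[240,150],5), "left",f([[283,212]],.03,[240,150],5))
```

```text
top end [[0.0634, -0.2163], [0.0342, -0.2164]] board [[0.0945, -0.1852], [-0.0929, -0.1871]]
scene end [[0.0644, -0.2166], [0.0339, -0.2212]] board [[0.0934, -0.1897], [-0.103, -0.1767]] left [[0.0404, 0.0308]]
```

>>> {"op": "carry_out", "data": {
  "series": "0 -0.6 0 0 0; 0 -0.5 0 0 0; 0 0 0 0 0; 0 1.5 0 0 0; 0 2 0 0 0; 0 0 -4 0 0; 0 0 -4 0 0; 0 4 -3 0 0"
}}

```text
clock: 12.88
tcp_pos: [0.6162, 0.0887, 0.1413]
orientation: [0.201, 3.134, -0.002]
contact_force: [-0.0, 0.6, 0.1]
grip_width: 0.0001
```

>>> {"op": "carry_out", "data": {
  "series": "0 6 0 0 0; 0 6 0 0 0; 0 4 0 0 0; 0 0 0 0 0"
}}

```text
clock: 13.38
tcp_pos: [0.6336, 0.2571, 0.1389]
orientation: [-0.18, -3.136, -0.005]
contact_force: [0.7, -0.1, -0.2]
grip_width: -0.0
```

```bash
python3 chk.py 7
python3 - <<'E'
from h import *
p=eyes.grab_frame("top");cv2.imwrite("pics/top7b.png",cv2.resize(p["color"][165:265,255:395],None,fx=5.7,fy=5.7,interpolation=2))
E
```

```text
[0.63359329 0.25712705 0.13887196] [-0.17964285 -3.13557716 -0.00524282] [ 0.69531076 -0.13382042 -0.18375554]
tcp b [0.04918864 0.28030396]
scene [42.98185729980469, 272.0135498046875] 0.0033941820859909044 [ 0.05423725 -0.11135963]
top [46.66368103027344, 258.9036560058594] 0.003499160766601561 [ 0.04911303 -0.1067318 ]
```

View pics/scene7.png

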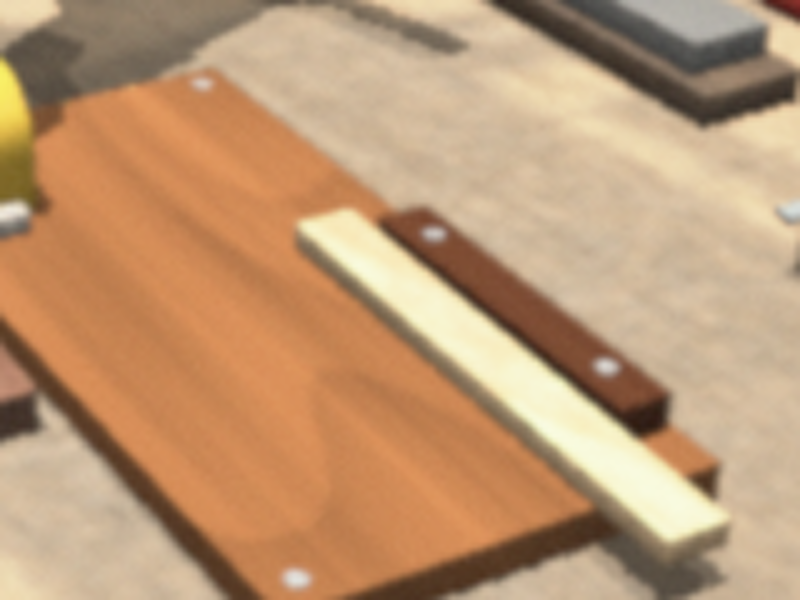

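View pics/top7b.png

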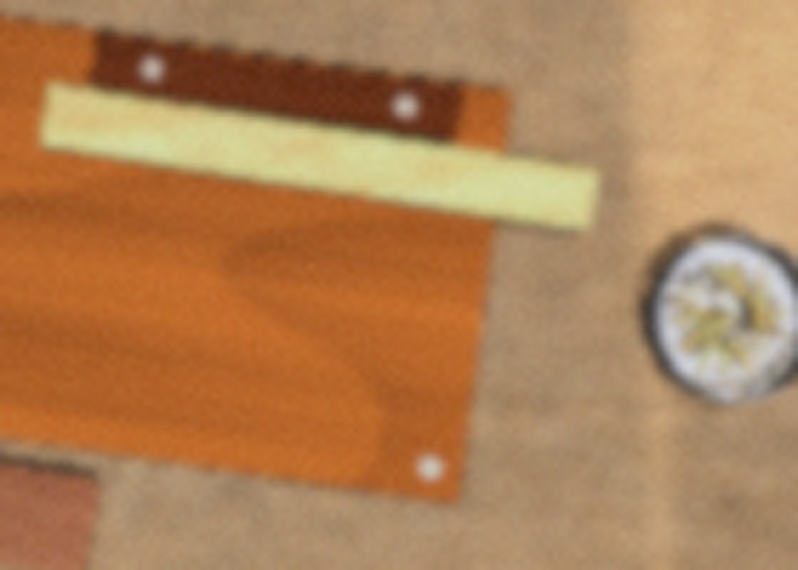

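Run:
```python
from h import *
b=np.array([.5503,-.015]);R=np.array([[.9924,-.123],[.123,.9924]])
p=eyes.grab_frame("top")
f=lambda px,z,o,s:((unproj(p,np.array(px)/s+o,z)-b)@R.T).round(4).tolist()
o=[255,165];s=5.7
print("top lath",f([[47,83],[600,171],[593,230],[40,146]],.03,o,s),"\nboard",f([[513,88],[462,502]],.018,o,s),"\nfence",f([[97,32],[467,83],[460,141]],.036,o,s))
p=eyes.grab_frame("scene");o=[240,150];s=5
print("scene lath",f([[350,208],[730,520],[670,550],[297,224]],.03,o,s),"\nboard",f([[717,466]],.018,o,s),"\nfence",f([[425,208],[668,397],[625,424],[382,222]],.036,o,s))
```

```text
top lath [[0.0659, 0.0227], [0.0627, -0.2289], [0.0358, -0.2291], [0.0373, 0.0216]] 
board [[0.0964, -0.187], [-0.0929, -0.1887]] 
fence [[0.091, 0.0037], [0.0925, -0.1634], [0.0661, -0.1638]]
scene lath [[0.0675, 0.0204], [0.0634, -0.2294], [0.034, -0.2328], [0.0402, 0.0191]] 
board [[0.0934, -0.1897]] 
fence [[0.0894, -0.0034], [0.0875, -0.1654], [0.0622, -0.1719], [0.0667, -0.005]]
```

>>> {"op": "carry_out", "data": {
  "series": "2 -6 0 0 0; 2 -6 0 0 0; 1.5 -6 0 0 0; 0 -6 0 0 0; 0 -6 0 0 0; 0 -6 0 0 0; 0 0 0 0 0; 0 0 0 0 0"
}}

```text
clock: 14.72
tcp_pos: [0.5369, -0.1003, 0.1394]
orientation: [0.196, 3.135, 0.001]
contact_force: [-0.4, -0.0, -0.1]
grip_width: -0.0001
```

```bash
python3 chk.py 8
```

```text
[ 0.53689178 -0.10033838  0.13944896] [1.96478013e-01 3.13514182e+00 9.75237894e-04] [-0.398803   -0.00818365 -0.13458116]
tcp b [-0.00280969 -0.08633902]
scene [43.854061126708984, 272.0798645019531] -0.0006192743182182325 [ 0.05419485 -0.11085876]
top [15.523072242736816, 27.217754364013672] 1.5230578289031982 [0.05265326 0.01444616]
```

>>> {"op": "carry_out", "data": {
  "series": "0 0 5 0 0; 0 0 4 0 0; 0 0 2 0 0; 0 0 0 0 0; -1 0 0 0 0; -0.9 0 0 0 0; -0.5 0 0 0 0; 0 0 0 0 0"
}}

```text
clock: 15.92
tcp_pos: [0.5614, -0.1032, 0.0295]
orientation: [0.194, 3.135, 0.0]
contact_force: [0.4, 0.0, -0.2]
grip_width: 0.0002
```

>>> {"op": "carry_out", "data": {
  "series": "-0.2 0 0 0 0; -0.2 0 0 0 0; -0.1 0 0 0 0; 0 0 0 0 0"
}}

```text
clock: 16.42
tcp_pos: [0.5658, -0.1039, 0.0293]
orientation: [0.194, 3.136, 0.0]
contact_force: [-0.2, 0.9, -1.0]
grip_width: -0.0001
```

>>> {"op": "carry_out", "data": {
  "series": "-0.1 0 0 0 0; -0.1 0 0 0 0; 0 0 0 0 0"
}}

```text
clock: 16.8
tcp_pos: [0.5677, -0.1041, 0.0293]
orientation: [-0.194, -3.136, -0.0]
contact_force: [-0.2, 0.6, 0.6]
grip_width: 0.0001
```

>>> {"op": "carry_out", "data": {
  "series": "-0.1 0 0 0 0; 0 0 0 0 0"
}}

```text
clock: 17.05
tcp_pos: [0.5678, -0.1041, 0.0291]
orientation: [-0.194, -3.134, -0.0]
contact_force: [-4.1, 0.0, 2.6]
grip_width: -0.0003
```

Contact with the lath firm against the fence. Back off and check.

>>> {"op": "carry_out", "data": {
  "series": "1 0 0 0 0; 1.5 0 0 0 0; 0 0 -5 0 0; 0 0 -6 0 0; 0 6 0 0 0; 0 6 0 0 0; 0 6 0 0 0; 0 6 0 0 0"
}}

```text
clock: 18.05
tcp_pos: [0.5729, 0.1387, 0.1395]
orientation: [0.195, 3.135, 0.001]
contact_force: [1.0, 1.2, -0.1]
grip_width: 0.0001
```

>>> {"op": "carry_out", "data": {
  "series": "0 6 0 0 0; 0 6 0 0 0; 0 0 0 0 0; 0 0 0 0 0"
}}

```text
clock: 18.55
tcp_pos: [0.5877, 0.2553, 0.139]
orientation: [-0.194, -3.135, 0.001]
contact_force: [1.0, -0.2, -0.1]
grip_width: -0.0003
```

```bash
python3 chk.py 9
python3 - <<'E'
from h import *
p=eyes.grab_frame("top");cv2.imwrite("pics/top9b.png",cv2.resize(p["color"][165:265,255:395],None,fx=5.7,fy=5.7,interpolation=2))
for q in ("screw_tin","offcut_2","tape_measure"): print(q,[d["uv"] for d in spotter.mark_of(p,q)][:1])
p=eyes.grab_frame("scene")
for q in ("screw_tin","offcut_2","tape_measure"): print(q,[d["uv"] for d in spotter.mark_of(p,q)][:1])
E
```

```text
[0.58768496 0.25534346 0.1389503 ] [-1.93918877e-01 -3.13520215e+00  1.42714259e-03] [ 0.97397584 -0.23771357 -0.14585033]
tcp b [0.00384859 0.27288719]
scene [43.021400451660156, 270.75872802734375] 0.0003284693360328661 [ 0.0560927  -0.11018957]
top [48.17646408081055, 260.3295593261719] 0.04823223805427551 [ 0.04763889 -0.10750537]
screw_tin [[382.0, 221.0]]
offcut_2 [[238.2, 253.1]]
tape_measure [[212.6, 224.0]]
screw_tin [[387.4, 305.4]]
offcut_2 [[221.5, 217.3]]
tape_measure [[235.7, 188.2]]
```

View pics/top9b.png

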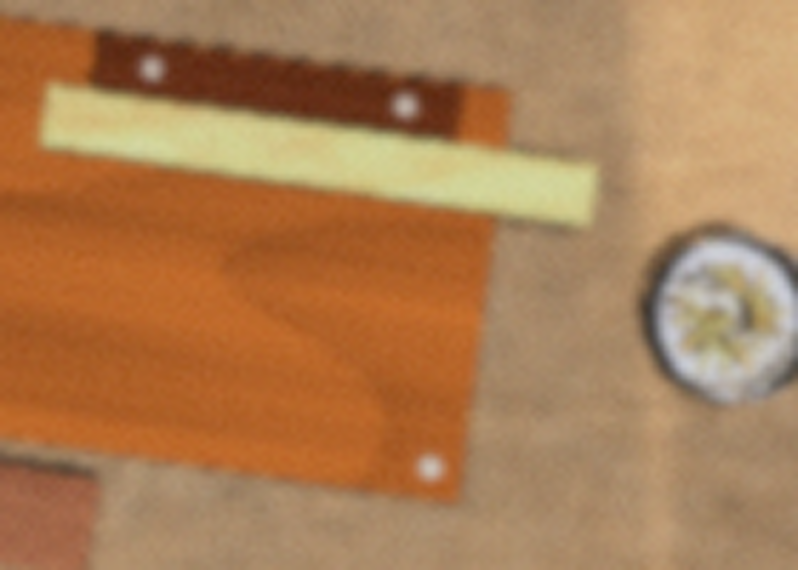

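View pics/scene9.png

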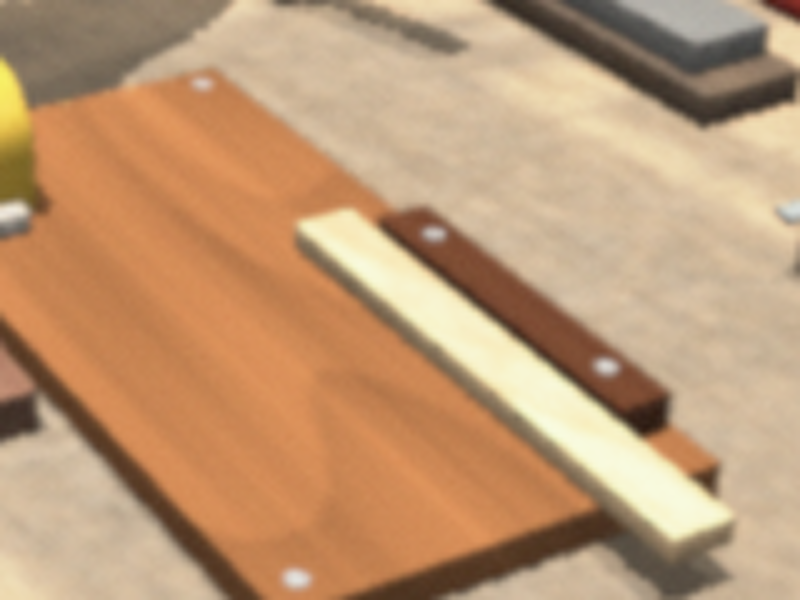

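Run:
```python
from bench import r
print(r.hand_in())
```

```text
the job is handed in; nothing more can be done
None
```

I pushed the lath flat against the fence, slid it along from its left end, pressed it against the fence once more, then backed off and handed in at about 18.6 s.

**Position:** In the last overhead and scene pictures the lath lies flat along the fence. Reading the lath, board and fence edges by eye before that last press put the lath's centre at y between -0.102 and -0.106 m in the board frame. That is roughly 37 to 41 mm of overhang. The top-view end reading was the same to within 2 px in the enlarged picture afterwards. The centre was at x about 0.050 m. The press stopped against the fence at about 4 N.

**Other things:** The tape measure, offcut and tin look to be where they started. Their reported positions moved by at most 5 px, which is about the networks' usual scatter.

**Checks that disagreed:**
- The automatic outline of the lath was unreliable at the end because it took in bright worktop around the overhanging end. It gave x of 0.048 and 0.056 m, and angles of 0.048 and 0.000 rad, from the two cameras. I relied on the hand-read edges and the pictures instead.
- The two cameras also differ by about 2 to 5 mm on the board's position.

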